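Third hand at the welding fixture: butt the cross tube against the rail

TASK

Take the short square tube from among the offcuts on the bench and lay it flat on the fixture plate, its side along the inner face of the stop bar (the face towards the middle of the plate) and its end butted squarely against the side of the clamped rail. Bring it up gently, then keep it pushed against the rail with a steady force between 6 and 20 newtons for at least two seconds so that I can tack it, and finish while you are still holding it there with that push: do not let go. Leave the other offcuts and the angle grinder where they lie.

Things in the scene. Friction and masses are not known exactly. Their poses are not given: they have to be found in the camera images.
- cross_tube: the loose piece of bare steel square tube, 150 long, 30 x 30 outside, 3 wall (mm), open ends, about 0.3 kg. Origin at the centre of the tube (15 above what it lies on), x along its length. Both ends and all four sides are alike. It starts lying flat on the bench. On the plate it slides easily (friction about 0.25), but weight put on it eats into the push that reaches the rail.
- fixture: drilled steel plate, 300 x 300 x 12, fixed on the bench, carrying rail, stop bar and clamps, all rigid. Origin on its underside, below the joint mark; x square to the rail, from the tube's place towards the rail; y along the rail, z up. It reaches from x = -170 to 130, y = -180 to 120. Two toggle clamps, 75 high, at y = -135 and 85, stand behind the rail and reach over it to x = 8. (mm)
- joint_mark (a point): the point on the plate's top (12 above the bench) at the foot of the rail's near face, where the middle of the cross tube's end belongs; axes as the fixture's. The tube's place is from here 150 towards -x, centred on y = 0, its centre at x = -75, y = 0, 15 above the plate. (mm)
- rail: the clamped steel square tube, 360 long, 40 x 40, lying on the plate along the fixture's y; rigidly held. Origin at its centre (fixture x = 20, y = -30, 32 above the bench). Its near face, at fixture x = 0, is the one to push the tube's end against, towards fixture +x. (mm)
- stop_bar: a bolted steel bar on the plate, 50 long (along the fixture's x), 25 wide, 25 high, plus two screw heads 8 high on top. Origin at the centre of its underside, at fixture x = -35, y = 27.5: it reaches from x = -60 to -10. Its inner face, at y = 15 and looking to -y, towards the plate's middle, is the one the tube's side lies along. (mm)
- angle_iron: bystander: an offcut of steel angle, 40 x 40 x 4, 100 long, lying on the bench with one leg up (40 high). Origin at the centre of its underside, x along its length. (mm)
- flat_bar: bystander: an offcut of steel flat bar, 120 x 40 x 8, lying on the bench. Origin at the centre of its underside, x along its length. (mm)
- grinder: bystander: a black and red angle grinder, about 270 long, 125 high at its upright disc, lying at the far left of the fixture; x along its body towards the disc. (mm)
Mind the look-alikes: they are no part of the job. Leave any pink or turquoise look-alike of the cross_tube alone.

How it is judged:
By the outcome, as a careful person would: the job done as asked, in the order asked, and still so for the second after the job is handed in, while the arm keeps its last pose, push and grip.
It also fails if it takes over 54 s, if anything falls off the work surface, if the arm or the gripper's body presses on something with over 40 N, if the wrist force passes 120 N, or if a joint passes its speed limit or range.

ROBOT

A 6-joint arm with a two-finger parallel gripper is mounted at the origin on the work surface. World frame = base frame: x ahead of the robot, y to its left, z up, the work surface at z = 0. Lengths are in m, angles in rad, forces in N, time in s.
With the tool pointing down it reaches from about 0.4 to 0.825 m from the base axis. Payload 7 kg.
Tool frame: the origin (TCP) lies on the centre line of the jaws, within the pads' length; the fingertips stand bot.finger_overhang ahead of it and the grasp point (between the pads) is the TCP (bot.finger_overhang is the distance from the TCP to the fingertips, in m); z points along the fingers, y is the direction in which the jaws open and shut (so a half turn about z gives the same grasp; the last joint's range is limited). The gripper opens to 88 mm and grips with 3 to 60 N. Pads are 19 mm wide; open, the fingers measure 130 mm over their backs; the gripper's body (78 mm by 193 mm) begins 47 mm behind the grasp point.
Start: joints at [-0.87, 0.359, 0.012, 0, -1.224, -0.288], TCP at [0.271, -0.618, 0.246] pointing down, gripper open.
Joint ranges: [-3.07, 3.07], [-1.43, 2.12], [-1.02, 1.25], [-3.03, 1.67], [-3.05, -0], [-3.03, 3.03]. Speed limits (rad/s): [2.39, 2.39, 3.01, 3.14, 3.14, 3.14].

INTERFACE

Orientations are given as a 3x3 rotation matrix whose columns are the frame's x, y, z axes.
In Python, from plant import telemetry, optics, job_done, bot gives the robot as it stands. The module is installed in compiled form; this text tells all that it offers.
- The arm moves only by the tool arm_command, never from a script. Its argument "targets" is a list of rows, each an object with "xyz": the shift along the tool's x, y, z in cm, a list of three; "delta_rot": the turn, a rotation vector about the tool's x, y, z in rad, a list of three; "grip": the closure, from 0 (fully open) to 1 (shut). In form: [{"xyz": [tx, ty, tz], "delta_rot": [ax, ay, az], "grip": grip}, ...]. A call has 1 to 8 rows; each row shifts and turns the commanded pose from where the row before left it, along the tool's axes as they then stand; what a row does not reach is not made up. A row lasts 1/12 s, in which the tool goes at most 41.7 mm and 7.16 degrees, less where a joint would pass 70% of its speed; a pose out of reach is approached as far as the arm can. A call is refused whole if a number of a shift passes 4.17 or a number of a turn 0.125, either way. A call with a gripper value outside its range is refused whole. The fingers move at their own pace and stop on an object; "grip_force" is the grip in N (left out, the last holds). Time passes only in rows, so rows that do not move let the fingers close. It gives the time, the measured TCP pose, the force and the opening at its end, in the units of the state.
- telemetry.sense(): the state, without advancing time (a new reading comes with each control period).
- optics.capture(name): name is "side" or "top"; returns the picture (420x560x3 uint8, red, green, blue); there is no depth.
- optics.camera_model(name): a dict with "intrinsics" (3x3 intrinsics, pixels), "k1" (the pictures are not rectified: a ray, as slopes to the right and down, at radius r is drawn at 1 + k1 r^2 times it, then the intrinsics apply), "camera_from_world" (4x4, takes a point from world to camera coordinates). Camera axes: x right, y down, z forward; pixel columns grow to the right and rows downward; lengths in m; the calibration is good to about 2 mm. A picture is of the moment at which its call begins. camera_model takes no time and is no camera call.
- job_done(): hands the job in, once; it reports no verdict.
The state is a dict: "time": time; "joint_positions": joint angles; "qvel": joint speeds; "joint_efforts": joint torques, N m; "ee_pos": TCP position; "eef_rot": TCP orientation; "ft_force": force on the tool from outside, world axes, zero at the start; "moment": the same for the moment, N m; "gripper_width": finger opening in m.
Only numpy, scipy, OpenCV 4.12 (cv2) and the standard library are available. Lean on these libraries where they do the work, as an engineer would, in place of code of your own. Each camera call takes 0.05 s, during which the arm holds its last target. There are 200 camera calls.

## Working session

There is one attempt and no reset: what is moved stays moved. The work goes in short steps, Python scripts to look and compute and a tool call to move; the robot and the scene stay as the last step left them, time stands still between calls to the robot, and variables do not carry over. Pictures are saved under pics/ and viewed, about 8 in all and at most 12, crops included, and the job is handed in when it is done.

Besides the shell and the picture viewer there is one more tool, called after "Request:" as name(argument=value, ...) on one line, values as JSON. arm_command: Moves the arm, as the interface text tells. Its arguments: {"type":"object","properties":{"targets":{"type":"array","items":{"type":"object","properties":{"xyz":{"type":"array","items":{"type":"number"}},"delta_rot":{"type":"array","items":{"type":"number"}},"grip":{"type":"number"}}}},"grip_force":{"type":"number"}},"required":["targets"]}

```bash
mkdir -p pics; cat > h.py <<'E'
import numpy as np, cv2
from plant import telemetry, optics, job_done, bot
def cap(n,f):
    im=optics.capture(n); cv2.imwrite('pics/'+f,im[:,:,::-1]); return im
def dist(m): return np.array([m['k1'],0,0,0,0],float)
def proj(n,P):
    m=optics.camera_model(n); T=np.array(m['camera_from_world']); 
    p=(T[:3,:3]@np.atleast_2d(P).T).T+T[:3,3]
    s=p[:,:2]/p[:,2:]; r2=(s**2).sum(1,keepdims=True); s=s*(1+m['k1']*r2)
    K=np.array(m['intrinsics']); return s@K[:2,:2].T+K[:2,2]
def unproj(n,px,z):
    m=optics.camera_model(n); T=np.array(m['camera_from_world']); K=np.array(m['intrinsics'])
    s=(np.atleast_2d(px).astype(float)-K[:2,2])@np.linalg.inv(K[:2,:2]).T
    u=s.copy()
    for _ in range(20): u=s/(1+m['k1']*(u**2).sum(1,keepdims=True))
    d=np.c_[u,np.ones(len(u))]@T[:3,:3]; c=-T[:3,:3].T@T[:3,3]
    return c+d*((z-c[2])/d[:,2:])
E
python3 - <<'E'
from h import *
a=cap('top','t0.png');b=cap('side','s0.png')
for n in('top','side'):
    m=optics.camera_model(n);T=m['camera_from_world'];T=np.array(T);print(n,m['intrinsics'],m['k1'],-T[:3,:3].T@T[:3,3],T[:3,:3].round(2).tolist())
s=telemetry.sense();print(s['ee_pos'],s['eef_rot'],s['ft_force'],bot.finger_overhang,s['time'],s['gripper_width'])
E
```

```text
top [[507.26443636   0.         279.74385632]
 [  0.         507.26443636 213.35235755]
 [  0.           0.           1.        ]] -0.005812150727078942 [0.34223525 0.04871135 1.71394106] [[-0.02, -1.0, 0.01], [-1.0, 0.02, -0.06], [0.06, -0.01, -1.0]]
side [[421.83787457   0.         277.54934829]
 [  0.         421.83787457 212.13012963]
 [  0.           0.           1.        ]] -0.12217881775023384 [-0.26152269  0.69428749  1.17003767] [[-0.66, -0.75, 0.02], [-0.57, 0.49, -0.66], [0.48, -0.45, -0.75]]
[ 0.27061712 -0.6179469   0.244722  ] [[-9.16010965e-01 -4.01152543e-01 -7.41050645e-04]
 [-4.01153191e-01  9.16010105e-01  1.26708683e-03]
 [ 1.70514774e-04  1.45794026e-03 -9.99998923e-01]] [-0.04297851 -0.25368406 -1.9490548 ] 0.019 0.1 0.08774874609594269
```

View pics/t0.png

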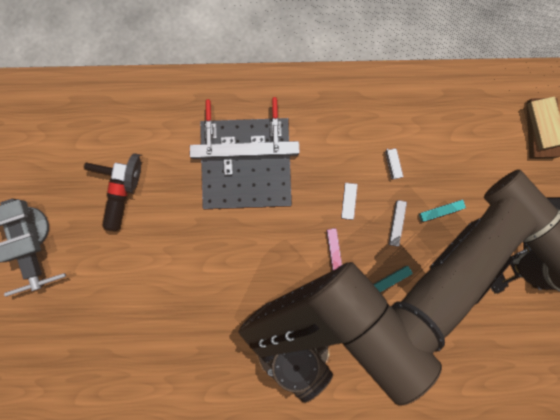

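View pics/s0.png

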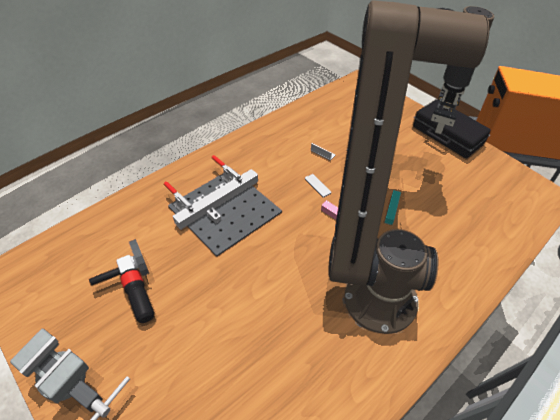

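The top picture shows these look-alikes:
- Grey (398,222), probably the cross_tube
- Whitish (349,201), probably the flat bar
- Small (394,164), probably the angle iron
- Pink (335,248)
- Turquoise (442,211) and (393,279)

The fixture is at about (247,163), with the rail at row 150 and the stop bar at (228,167). I'll check the choice in one close crop.

```bash
python3 - <<'E'
from h import *
im=cv2.imread('pics/t0.png')
a=cv2.resize(im[140:260,320:470],None,fx=5,fy=5,interpolation=cv2.INTER_CUBIC)
cv2.imwrite('pics/c0.png',a)
b=cv2.resize(im[90:220,180:310],None,fx=4.6,fy=4.6,interpolation=cv2.INTER_CUBIC)
cv2.imwrite('pics/c1.png',b)
E
```

```text
(no output)
```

View pics/c0.png

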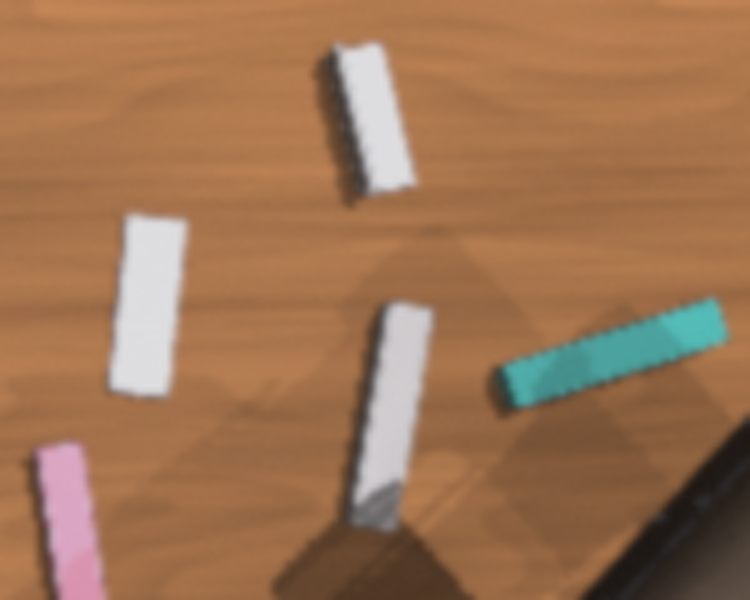

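View pics/c1.png

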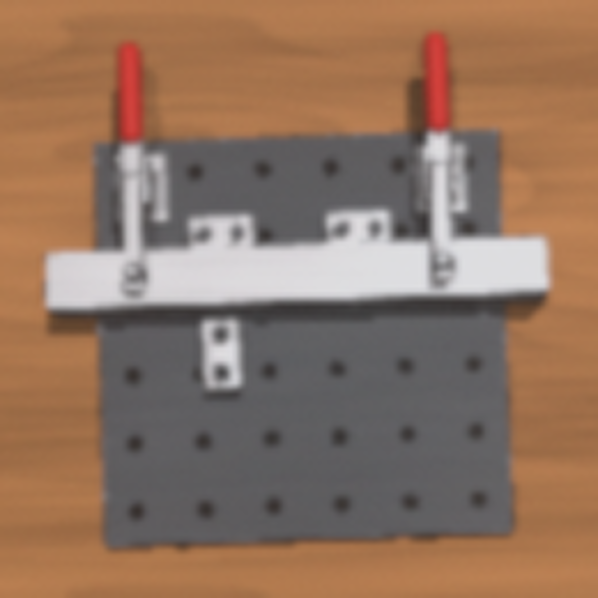

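The crop confirms the choice. The grey piece at (398,222) has tube proportions, about 150 x 30 mm. The whitish piece is wider (flat bar) and the upper one is shorter and casts a tall shadow (angle iron). The fixture crop shows the plate corners, rail and stop bar clearly enough to fit the fixture's pose.

```bash
cat >> h.py <<'E'
from scipy.optimize import least_squares
def fitpose(n,P,px,z0,guess):
    """planar pose (x,y,yaw) of local points P from pixels"""
    P=np.array(P,float)
    def w(q):
        c,s=np.cos(q[2]),np.sin(q[2]); return np.c_[q[0]+c*P[:,0]-s*P[:,1],q[1]+s*P[:,0]+c*P[:,1],P[:,2]+z0]
    r=least_squares(lambda q:(proj(n,w(q))-px).ravel(),guess)
    return r.x,r.fun.reshape(-1,2)
E
python3 - <<'E'
from h import *
f=lambda a,s,o:(np.array(a,float)+.5)/s-.5+np.array(o)
px=f([(95,143),(500,130),(514,533),(107,548),(48,308),(548,292),(46,255),(546,239),(202,320),(238,318),(242,387),(206,389)],4.6,(180,90))
P=[(130,120,12),(130,-180,12),(-170,-180,12),(-170,120,12),(0,150,52),(0,-210,52),(40,150,52),(40,-210,52),(-10,40,37),(-10,15,37),(-60,15,37),(-60,40,37)]
q,r=fitpose('top',np.array(P)/1e3,px,0,[.55,.15,0]);print('fix',q,np.degrees(q[2]),r.round(1).tolist())
px=f([(385,303),(433,308),(397,530),(350,522)],5,(320,140))
q2,r=fitpose('top',np.array([(75,15,30),(75,-15,30),(-75,-15,30),(-75,15,30)])/1e3,px,0,[.35,-.35,0]);print('tube',q2,r.round(1).tolist())
s=telemetry.sense();R=s['eef_rot']
print(R.T@(np.array([q2[0],q2[1],.15])-s['ee_pos'])*100, 'tool y yaw',np.arctan2(R[1,1],R[0,1]),np.arctan2(R[1,0],R[0,0]))
E
```

```text
fix [0.64148633 0.17436267 0.01315965] 0.7539922461844994 [[-0.3, -0.1], [-0.1, -0.2], [0.1, 0.1], [-0.6, -0.1], [0.0, 0.2], [0.3, -0.0], [0.2, -0.3], [0.2, -0.4], [0.4, 0.2], [0.1, 0.4], [-0.3, 0.3], [-0.0, 0.1]]
tube [ 0.4076334  -0.36030913 -0.19459619] [[0.4, -0.4], [-0.4, 0.2], [-0.2, 0.1], [0.3, 0.1]]
[-22.88767724  18.08962728   9.49468088] tool y yaw 1.9835715111128247 -2.728817220671243
```

Request:
arm_command(targets=[{"xyz":[-2.55,2.48,1.5],"delta_rot":[0,0,0],"grip":0},{"xyz":[-2.55,2.48,1.5],"delta_rot":[0,0,0],"grip":0},{"xyz":[-2.55,2.48,1.5],"delta_rot":[0,0,0],"grip":0},{"xyz":[-2.55,2.48,1.5],"delta_rot":[0,0,0],"grip":0},{"xyz":[-2.55,2.48,1.5],"delta_rot":[0,0,0],"grip":0},{"xyz":[-2.55,2.48,1.5],"delta_rot":[0,0,0],"grip":0},{"xyz":[-2.55,2.48,1.5],"delta_rot":[0,0,0],"grip":0},{"xyz":[-2.55,2.48,1.5],"delta_rot":[0,0,0],"grip":0}], grip_force=40)

```text
time: 0.77
ee_pos: [0.3781, -0.3531, 0.1249]
eef_rot: [[-0.916, -0.401, -0.0], [-0.401, 0.916, 0.0], [-0.0, 0.0, -1.0]]
ft_force: [1.2, 0.7, 0.1]
gripper_width: 0.0876
```

Request:
arm_command(targets=[{"xyz":[0,0,0],"delta_rot":[0,0,0.101],"grip":0},{"xyz":[0,0,0],"delta_rot":[0,0,0.101],"grip":0},{"xyz":[0,0,0],"delta_rot":[0,0,0.101],"grip":0},{"xyz":[0,0,0],"delta_rot":[0,0,0.101],"grip":0},{"xyz":[0,0,0],"delta_rot":[0,0,0.101],"grip":0},{"xyz":[0,0,0],"delta_rot":[0,0,0.101],"grip":0},{"xyz":[0,0,0],"delta_rot":[0,0,0],"grip":0},{"xyz":[0,0,0],"delta_rot":[0,0,0],"grip":0}])

```text
time: 1.43
ee_pos: [0.3779, -0.3546, 0.1254]
eef_rot: [[-0.982, 0.189, -0.0], [0.189, 0.982, 0.0], [0.0, 0.0, -1.0]]
ft_force: [-0.8, -0.2, 0.2]
gripper_width: 0.0874
```

Request:
arm_command(targets=[{"xyz":[0,0,2.2],"delta_rot":[0,0,0.004],"grip":0.25},{"xyz":[0,0,2.2],"delta_rot":[0,0,0],"grip":0.25},{"xyz":[0,0,2.0],"delta_rot":[0,0,0],"grip":0.25},{"xyz":[0,0,1.5],"delta_rot":[0,0,0],"grip":0.25},{"xyz":[0,0,0.6],"delta_rot":[0,0,0],"grip":0.25},{"xyz":[0,0,0],"delta_rot":[0,0,0],"grip":0.25},{"xyz":[0,0,0],"delta_rot":[0,0,0],"grip":0.25}])

```text
time: 2.02
ee_pos: [0.3782, -0.3548, 0.0408]
eef_rot: [[-0.981, 0.194, -0.0], [0.194, 0.981, -0.0], [0.0, -0.0, -1.0]]
ft_force: [0.5, 0.1, 0.9]
gripper_width: 0.066
```

```bash
python3 - <<'E'
from h import *
cap('side','s1.png')
a=cap('top','t1.png')
g=telemetry.sense();p=proj('side',[g['ee_pos']])[0];print(g['ee_pos'],p)
im=cv2.imread('pics/s1.png');x,y=p.astype(int);x0=max(0,x-80);y0=max(0,y-60)
A=cv2.resize(im[y0:y0+120,x0:x0+160],(800,600),interpolation=cv2.INTER_CUBIC);cv2.imwrite('pics/s1c.png',A);print(x0,y0)
E
```

```text
[ 0.37872965 -0.35506802  0.04154951] [364.59004664 175.81399166]
284 115
```

View pics/s1c.png

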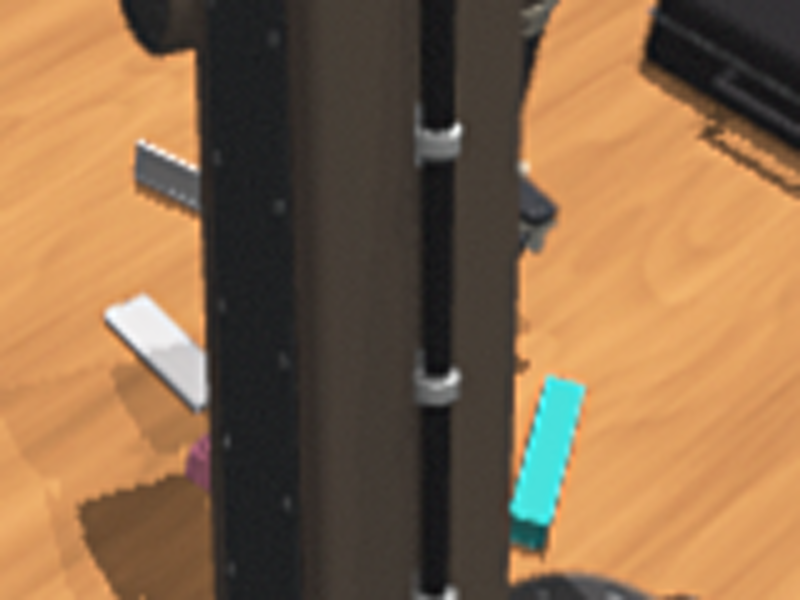

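The arm hides the tube from the side camera. Clear of contact, I go 1.75 cm further down and close.

Request:
arm_command(targets=[{"xyz":[0,0,0.9],"delta_rot":[0,0,0],"grip":0.25},{"xyz":[0,0,0.6],"delta_rot":[0,0,0],"grip":0.25},{"xyz":[0,0,0.25],"delta_rot":[0,0,0],"grip":0.25},{"xyz":[0,0,0],"delta_rot":[0,0,0],"grip":0.25},{"xyz":[0,0,0],"delta_rot":[0,0,0],"grip":0.5},{"xyz":[0,0,0],"delta_rot":[0,0,0],"grip":0.7},{"xyz":[0,0,0],"delta_rot":[0,0,0],"grip":1},{"xyz":[0,0,0],"delta_rot":[0,0,0],"grip":1}], grip_force=45)

```text
time: 2.78
ee_pos: [0.3782, -0.3548, 0.0233]
eef_rot: [[-0.981, 0.196, 0.0], [0.196, 0.981, -0.0], [-0.0, -0.0, -1.0]]
ft_force: [1.2, -0.3, -0.2]
gripper_width: 0.0448
```

Request:
arm_command(targets=[{"xyz":[0,0,0],"delta_rot":[0,0,0],"grip":1},{"xyz":[0,0,0],"delta_rot":[0,0,0],"grip":1},{"xyz":[0,0,0],"delta_rot":[0,0,0],"grip":1},{"xyz":[0,0,0],"delta_rot":[0,0,0],"grip":1},{"xyz":[0,0,0],"delta_rot":[0,0,0],"grip":1},{"xyz":[0,0,0],"delta_rot":[0,0,0],"grip":1}])

```text
time: 3.28
ee_pos: [0.3781, -0.3547, 0.0232]
eef_rot: [[-0.981, 0.196, 0.0], [0.196, 0.981, -0.0], [-0.0, -0.0, -1.0]]
ft_force: [-0.2, -0.2, 2.4]
gripper_width: 0.0299
```

Request:
arm_command(targets=[{"xyz":[0,0,-0.4],"delta_rot":[0,0,0],"grip":1},{"xyz":[0,0,-1.0],"delta_rot":[0,0,0],"grip":1},{"xyz":[0,0,-1.8],"delta_rot":[0,0,-0.035],"grip":1},{"xyz":[0,0,-1.8],"delta_rot":[0,0,-0.035],"grip":1},{"xyz":[0,0,-1.8],"delta_rot":[0,0,-0.035],"grip":1},{"xyz":[0,0,-1.8],"delta_rot":[0,0,-0.035],"grip":1},{"xyz":[0,0,-1.8],"delta_rot":[0,0,-0.035],"grip":1},{"xyz":[0,0,-0.4],"delta_rot":[0,0,-0.035],"grip":1}])

```text
time: 3.95
ee_pos: [0.3791, -0.3554, 0.1347]
eef_rot: [[-1.0, -0.015, 0.004], [-0.015, 1.0, -0.002], [-0.004, -0.002, -1.0]]
ft_force: [-0.0, -0.4, -2.4]
gripper_width: 0.0298
```

```bash
python3 - <<'E'
from h import *
s=telemetry.sense();R=s['eef_rot'];d=np.array([.5116,.1667,.13])-s['ee_pos']
print(R.T@d*100,np.arctan2(R[1,0],R[0,0]),-np.pi+.01316,s['gripper_width'],s['ft_force'],s['time'],s['joint_positions'])
E
```

```text
[-14.03004645  52.00724921   0.41053174] -3.1265606913039905 -3.128432653589793 0.029811144016118014 [-0.04862475 -0.41526088 -2.36887705] 3.95 [-3.74632240e-01  2.05610787e-01 -4.81517977e-01  8.41143273e-04
 -8.79345090e-01 -1.18167129e+00]
```

Request:
arm_command(targets=[{"xyz":[-0.5,1.5,0],"delta_rot":[0,0,0],"grip":1},{"xyz":[-0.9,3.3,0],"delta_rot":[0,0,0],"grip":1},{"xyz":[-0.9,3.5,0],"delta_rot":[0,0,0],"grip":1},{"xyz":[-0.9,3.5,0],"delta_rot":[0,0,0],"grip":1},{"xyz":[-0.9,3.5,0],"delta_rot":[0,0,0],"grip":1},{"xyz":[-0.9,3.5,0],"delta_rot":[0,0,0],"grip":1},{"xyz":[-0.9,3.5,0],"delta_rot":[0,0,0],"grip":1},{"xyz":[-0.9,3.5,0],"delta_rot":[0,0,0],"grip":1}])

```text
time: 4.62
ee_pos: [0.4425, -0.0941, 0.1319]
eef_rot: [[-1.0, -0.013, 0.001], [-0.013, 1.0, 0.0], [-0.001, 0.0, -1.0]]
ft_force: [0.9, -1.7, -1.7]
gripper_width: 0.0296
```

Request:
arm_command(targets=[{"xyz":[-0.9,3.5,0],"delta_rot":[0,0,0],"grip":1},{"xyz":[-0.9,3.5,0],"delta_rot":[0,0,0],"grip":1},{"xyz":[-0.9,3.5,0],"delta_rot":[0,0,0],"grip":1},{"xyz":[-0.9,3.5,0],"delta_rot":[0,0,0],"grip":1},{"xyz":[-0.9,3.5,0],"delta_rot":[0,0,0],"grip":1},{"xyz":[-0.9,3.5,0],"delta_rot":[0,0,0],"grip":1},{"xyz":[-0.9,3.5,0],"delta_rot":[0,0,0],"grip":1},{"xyz":[-0.5,1.2,0],"delta_rot":[0,0,0],"grip":1}])

```text
time: 5.28
ee_pos: [0.5085, 0.1661, 0.1319]
eef_rot: [[-1.0, -0.015, 0.002], [-0.015, 1.0, 0.001], [-0.002, 0.001, -1.0]]
ft_force: [0.6, -0.3, -2.0]
gripper_width: 0.0297
```

Request:
arm_command(targets=[{"xyz":[0,0,0],"delta_rot":[0,0,0],"grip":1},{"xyz":[0,0,0],"delta_rot":[0,0,0],"grip":1},{"xyz":[0,0,0],"delta_rot":[0,0,0],"grip":1}])

```text
time: 5.53
ee_pos: [0.5068, 0.1614, 0.1311]
eef_rot: [[-1.0, -0.013, -0.001], [-0.013, 1.0, -0.0], [0.001, -0.0, -1.0]]
ft_force: [0.0, 0.3, -2.3]
gripper_width: 0.0299
```

```bash
python3 - <<'E'
from h import *
s=telemetry.sense();R=s['eef_rot'];d=np.array([.5116,.1667,.05])-s['ee_pos']
print(R.round(4).tolist(),R.T@d*100,np.arctan2(R[1,0],R[0,0]),s['ee_pos'],s['gripper_width'],s['ft_force'],s['time'])
cap('side','s2.png');cap('top','t2.png')
a=cv2.imread('pics/s2.png')[140:270,150:310];b=cv2.imread('pics/t2.png')[110:240,170:330]
cv2.imwrite('pics/c2.png',np.hstack([cv2.resize(i,None,fx=2.5*1,fy=2.5*1,interpolation=cv2.INTER_CUBIC) for i in(a,b)]))
E
```

```text
[[-0.9999, -0.0126, -0.0008], [-0.0126, 0.9999, -0.0003], [0.0008, -0.0003, -1.0]] [-0.49432314  0.5283398   8.11279773] -3.128975016438182 [0.50679099 0.16138274 0.13113383] 0.029877958177047474 [ 0.00267147  0.28614758 -2.26983272] 5.5333
```

View pics/c2.png

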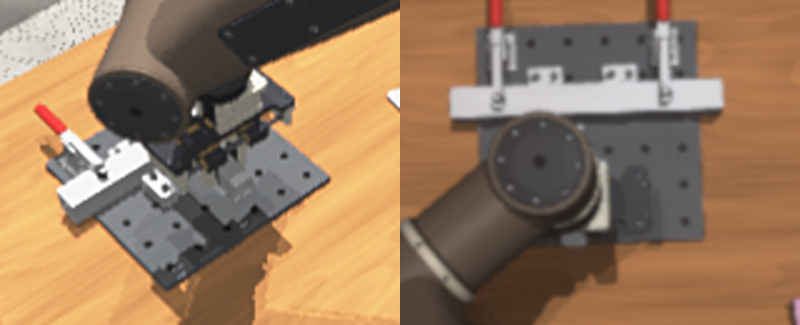

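Tube is in the jaws over the plate, clear of stop bar and rail. Now descending.

Request:
arm_command(targets=[{"xyz":[-0.1,0.3,1.0],"delta_rot":[0,0,0],"grip":1},{"xyz":[-0.1,0.3,2.0],"delta_rot":[0,0,0],"grip":1},{"xyz":[0,0,2.0],"delta_rot":[0,0,0],"grip":1},{"xyz":[0,0,2.0],"delta_rot":[0,0,0],"grip":1},{"xyz":[0,0,1.5],"delta_rot":[0,0,0],"grip":1},{"xyz":[0,0,0.6],"delta_rot":[0,0,0],"grip":1},{"xyz":[0,0,0],"delta_rot":[0,0,0],"grip":1},{"xyz":[0,0,0],"delta_rot":[0,0,0],"grip":1}])

```text
time: 6.3
ee_pos: [0.5095, 0.1677, 0.0401]
eef_rot: [[-1.0, -0.013, -0.0], [-0.013, 1.0, -0.0], [0.0, -0.0, -1.0]]
ft_force: [0.8, 1.1, -1.5]
gripper_width: 0.0295
```

Request:
arm_command(targets=[{"xyz":[0,0,0],"delta_rot":[0,0,0],"grip":1},{"xyz":[0,0,0.05],"delta_rot":[0,0,0],"grip":1},{"xyz":[0,0,0.05],"delta_rot":[0,0,0],"grip":1},{"xyz":[0,0,0.05],"delta_rot":[0,0,0],"grip":1},{"xyz":[0,0,0.05],"delta_rot":[0,0,0],"grip":1},{"xyz":[0,0,0],"delta_rot":[0,0,0],"grip":1}])

```text
time: 6.8
ee_pos: [0.5094, 0.1681, 0.0382]
eef_rot: [[-1.0, -0.013, 0.0], [-0.013, 1.0, 0.0], [-0.0, 0.0, -1.0]]
ft_force: [-0.7, 0.0, -2.6]
gripper_width: 0.0298
```

```bash
cat > st.py <<'E'
from h import *
s=telemetry.sense();R=s['eef_rot']
print(R.round(4).tolist(),np.arctan2(R[1,0],R[0,0]),s['ee_pos'],s['gripper_width'],s['ft_force'],s['moment'],s['time'])
E
python3 st.py
```

```text
[[-0.9999, -0.0128, 0.0002], [-0.0128, 0.9999, 0.0002], [-0.0002, 0.0002, -1.0]] -3.128783416449458 [0.5093726  0.16805529 0.03821061] 0.029844121351524425 [-0.66603897  0.03157532 -2.58376176] [-0.03836116  0.07161221  0.00836632] 6.8
```

Request:
arm_command(targets=[{"xyz":[0,0,0.05],"delta_rot":[0,0,0],"grip":1},{"xyz":[0,0,0.05],"delta_rot":[0,0,0],"grip":1},{"xyz":[0,0,0.05],"delta_rot":[0,0,0],"grip":1},{"xyz":[0,0,0.05],"delta_rot":[0,0,0],"grip":1},{"xyz":[0,0,0.05],"delta_rot":[0,0,0],"grip":1},{"xyz":[0,0,0],"delta_rot":[0,0,0],"grip":1},{"xyz":[0,0,0],"delta_rot":[0,0,0],"grip":1}])

```text
time: 7.38
ee_pos: [0.5093, 0.168, 0.0355]
eef_rot: [[-1.0, -0.013, -0.0], [-0.013, 1.0, -0.0], [0.0, -0.0, -1.0]]
ft_force: [0.4, -0.3, -1.7]
gripper_width: 0.0299
```

Request:
arm_command(targets=[{"xyz":[0,0,0.03],"delta_rot":[0,0,0],"grip":1},{"xyz":[0,0,0.02],"delta_rot":[0,0,0],"grip":1},{"xyz":[0,0,0],"delta_rot":[0,0,0],"grip":1},{"xyz":[0,0,0],"delta_rot":[0,0,0],"grip":1}])

```text
time: 7.72
ee_pos: [0.5095, 0.1681, 0.0352]
eef_rot: [[-1.0, -0.013, 0.0], [-0.013, 1.0, 0.0], [-0.0, 0.0, -1.0]]
ft_force: [-0.2, -0.8, 0.2]
gripper_width: 0.0295
```

```bash
python3 st.py
```

```text
[[-0.9999, -0.0128, 0.0003], [-0.0128, 0.9999, 0.0002], [-0.0003, 0.0002, -1.0]] -3.128787222390535 [0.50950363 0.16807048 0.03519645] 0.0295494245964515 [-0.24569932 -0.81956538  0.16608372] [-0.06697176  0.03649102  0.00916387] 7.7167
```

Touchdown: the vertical force rose about 2.6 N. Sliding towards the rail, still clear of the stop bar.

Request:
arm_command(targets=[{"xyz":[-0.2,0,0],"delta_rot":[0,0,0],"grip":1},{"xyz":[-0.3,0,0],"delta_rot":[0,0,0],"grip":1},{"xyz":[-0.3,0,0],"delta_rot":[0,0,0],"grip":1},{"xyz":[-0.3,0,0],"delta_rot":[0,0,0],"grip":1},{"xyz":[-0.3,0,0],"delta_rot":[0,0,0],"grip":1},{"xyz":[-0.2,0,0],"delta_rot":[0,0,0],"grip":1},{"xyz":[0,0,0],"delta_rot":[0,0,0],"grip":1},{"xyz":[0,0,0],"delta_rot":[0,0,0],"grip":1}])

```text
time: 8.38
ee_pos: [0.5259, 0.1684, 0.0352]
eef_rot: [[-1.0, -0.013, 0.001], [-0.013, 1.0, 0.0], [-0.001, 0.0, -1.0]]
ft_force: [1.4, 0.3, 1.4]
gripper_width: 0.0298
```

Request:
arm_command(targets=[{"xyz":[0,0.05,0],"delta_rot":[0,0,0],"grip":1},{"xyz":[0,0.05,0],"delta_rot":[0,0,0],"grip":1},{"xyz":[0,0.05,0],"delta_rot":[0,0,0],"grip":1},{"xyz":[0,0.05,0],"delta_rot":[0,0,0],"grip":1},{"xyz":[0,0,0],"delta_rot":[0,0,0],"grip":1},{"xyz":[0,0,0],"delta_rot":[0,0,0],"grip":1}])

```text
time: 8.88
ee_pos: [0.5252, 0.1702, 0.0352]
eef_rot: [[-1.0, -0.013, -0.0], [-0.013, 1.0, 0.0], [0.0, 0.0, -1.0]]
ft_force: [-0.3, -0.3, 4.1]
gripper_width: 0.0299
```

```bash
python3 st.py
```

```text
[[-0.9999, -0.0128, -0.0], [-0.0128, 0.9999, 0.0], [0.0, 0.0, -1.0]] -3.1287448218756215 [0.52524766 0.17023055 0.0351658 ] 0.029920555411818164 [-0.26205177 -0.27776318  4.0655091 ] [-0.30069774  0.22099021 -0.01924605] 8.8833
```

Request:
arm_command(targets=[{"xyz":[0,0.04,-0.01],"delta_rot":[0,0,0],"grip":1},{"xyz":[0,0.04,0],"delta_rot":[0,0,0],"grip":1},{"xyz":[0,0.04,0],"delta_rot":[0,0,0],"grip":1},{"xyz":[0,0.04,0],"delta_rot":[0,0,0],"grip":1},{"xyz":[0,0,0],"delta_rot":[0,0,0],"grip":1},{"xyz":[0,0,0],"delta_rot":[0,0,0],"grip":1}])

```text
time: 9.38
ee_pos: [0.5253, 0.1719, 0.0352]
eef_rot: [[-1.0, -0.013, 0.0], [-0.013, 1.0, 0.0], [-0.0, 0.0, -1.0]]
ft_force: [0.1, -1.1, 3.1]
gripper_width: 0.0296
```

```bash
python3 st.py
```

```text
[[-0.9999, -0.0128, 0.0], [-0.0128, 0.9999, 0.0001], [-0.0, 0.0001, -1.0]] -3.1287612927906476 [0.52531932 0.1718737  0.03519102] 0.029603738730999463 [ 0.13386149 -1.08937852  3.07552989] [-3.50176186e-01  7.38511891e-02 -1.35823980e-04] 9.3833
```

Request:
arm_command(targets=[{"xyz":[0,0.03,-0.01],"delta_rot":[0,0,0],"grip":1},{"xyz":[0,0.03,0],"delta_rot":[0,0,0],"grip":1},{"xyz":[0,0,0],"delta_rot":[0,0,0],"grip":1},{"xyz":[0,0,0],"delta_rot":[0,0,0],"grip":1}])

```text
time: 9.72
ee_pos: [0.5253, 0.1724, 0.0352]
eef_rot: [[-1.0, -0.013, -0.0], [-0.013, 1.0, 0.0], [0.0, 0.0, -1.0]]
ft_force: [-0.0, -1.4, 0.7]
gripper_width: 0.0296
```

Request:
arm_command(targets=[{"xyz":[0,0.03,0],"delta_rot":[0,0,0],"grip":1},{"xyz":[0,0.03,0],"delta_rot":[0,0,0],"grip":1},{"xyz":[0,0,0],"delta_rot":[0,0,0],"grip":1},{"xyz":[0,0,0],"delta_rot":[0,0,0],"grip":1}])

```text
time: 10.05
ee_pos: [0.5252, 0.173, 0.0352]
eef_rot: [[-1.0, -0.013, -0.0], [-0.013, 1.0, -0.0], [0.0, -0.0, -1.0]]
ft_force: [0.4, -1.2, 1.4]
gripper_width: 0.0296
```

```bash
python3 st.py
```

```text
[[-0.9999, -0.0127, -0.0001], [-0.0127, 0.9999, -0.0], [0.0001, -0.0, -1.0]] -3.1288582702210728 [0.5252305  0.17301832 0.03518328] 0.029606752050553475 [ 0.40536968 -1.22323016  1.43124435] [-0.17210509  0.00993916 -0.0350738 ] 10.05
```

Request:
arm_command(targets=[{"xyz":[0,0.03,0],"delta_rot":[0,0,0],"grip":1},{"xyz":[0,0.03,0],"delta_rot":[0,0,0],"grip":1},{"xyz":[0,0,0],"delta_rot":[0,0,0],"grip":1},{"xyz":[0,0,0],"delta_rot":[0,0,0],"grip":1}])

```text
time: 10.38
ee_pos: [0.5252, 0.1736, 0.0352]
eef_rot: [[-1.0, -0.013, -0.0], [-0.013, 1.0, -0.0], [0.0, -0.0, -1.0]]
ft_force: [0.2, -0.4, 0.3]
gripper_width: 0.0301
```

```bash
python3 st.py
```

```text
[[-0.9999, -0.0128, -0.0002], [-0.0128, 0.9999, -0.0], [0.0002, -0.0, -1.0]] -3.12883003626934 [0.52520409 0.17362136 0.03518169] 0.030120621283837357 [ 0.17573882 -0.36464661  0.27062242] [-0.15455403 -0.06427676 -0.04033085] 10.3833
```

Request:
arm_command(targets=[{"xyz":[0,0.03,0],"delta_rot":[0,0,0],"grip":1},{"xyz":[0,0.03,0],"delta_rot":[0,0,0],"grip":1},{"xyz":[0,0,0],"delta_rot":[0,0,0],"grip":1},{"xyz":[0,0,0],"delta_rot":[0,0,0],"grip":1}])

```text
time: 10.72
ee_pos: [0.5252, 0.1743, 0.0352]
eef_rot: [[-1.0, -0.013, -0.0], [-0.013, 1.0, 0.0], [0.0, 0.0, -1.0]]
ft_force: [-0.3, -0.5, -0.3]
gripper_width: 0.0296
```

Request:
arm_command(targets=[{"xyz":[0,0.03,0],"delta_rot":[0,0,0],"grip":1},{"xyz":[0,0,0],"delta_rot":[0,0,0],"grip":1},{"xyz":[0,0,0],"delta_rot":[0,0,0],"grip":1}])

```text
time: 10.97
ee_pos: [0.5252, 0.1744, 0.0352]
eef_rot: [[-1.0, -0.013, -0.0], [-0.013, 1.0, -0.0], [0.0, -0.0, -1.0]]
ft_force: [0.0, -0.7, 0.3]
gripper_width: 0.0296
```

```bash
python3 st.py
```

```text
[[-0.9999, -0.0127, -0.0002], [-0.0127, 0.9999, -0.0001], [0.0002, -0.0001, -1.0]] -3.128911396575915 [0.52519797 0.17441328 0.0352018 ] 0.029647666280914534 [ 0.00138382 -0.65336407  0.29671374] [-0.36537754 -0.1208869  -0.04502277] 10.9667
```

Request:
arm_command(targets=[{"xyz":[0,0.03,0],"delta_rot":[0,0,0],"grip":1},{"xyz":[0,0.03,0],"delta_rot":[0,0,0],"grip":1},{"xyz":[0,0,0],"delta_rot":[0,0,0],"grip":1},{"xyz":[0,0,0],"delta_rot":[0,0,0],"grip":1}])

```text
time: 11.3
ee_pos: [0.5251, 0.1746, 0.0352]
eef_rot: [[-1.0, -0.012, -0.0], [-0.012, 1.0, -0.001], [0.0, -0.001, -1.0]]
ft_force: [1.5, -4.5, -0.3]
gripper_width: 0.0301
```

```bash
python3 st.py
```

```text
[[-0.9999, -0.0124, -0.0004], [-0.0124, 0.9999, -0.0005], [0.0004, -0.0005, -1.0]] -3.12921573457564 [0.52512851 0.17463018 0.03519488] 0.030068266790160936 [ 1.47729333 -4.53245329 -0.32557298] [-1.80255462 -0.53479324 -0.29069618] 11.3
```

Stop bar touched (Fy about -4.5 N). Ease off slightly, then approach the rail gently.

Request:
arm_command(targets=[{"xyz":[-0.1,-0.02,0],"delta_rot":[0,0,0],"grip":1},{"xyz":[-0.1,0,0],"delta_rot":[0,0,0],"grip":1},{"xyz":[-0.1,0,0],"delta_rot":[0,0,0],"grip":1},{"xyz":[-0.1,0,0],"delta_rot":[0,0,0],"grip":1},{"xyz":[-0.1,0,0],"delta_rot":[0,0,0],"grip":1},{"xyz":[-0.1,0,0],"delta_rot":[0,0,0],"grip":1},{"xyz":[0,0,0],"delta_rot":[0,0,0],"grip":1},{"xyz":[0,0,0],"delta_rot":[0,0,0],"grip":1}])

```text
time: 11.97
ee_pos: [0.531, 0.1746, 0.0352]
eef_rot: [[-1.0, -0.013, -0.001], [-0.013, 1.0, -0.001], [0.001, -0.001, -1.0]]
ft_force: [-1.7, -5.5, 2.7]
gripper_width: 0.03
```

```bash
python3 st.py
```

```text
[[-0.9999, -0.0126, -0.0007], [-0.0126, 0.9999, -0.0006], [0.0007, -0.0006, -1.0]] -3.1289455454733437 [0.5310287  0.17462805 0.03518067] 0.03000970214387776 [-1.68183907 -5.52927444  2.68704806] [-1.80944336  0.4888212  -0.21331022] 11.9667
```

Request:
arm_command(targets=[{"xyz":[-0.05,-0.02,-0.01],"delta_rot":[0,0,0],"grip":1},{"xyz":[-0.05,0,0],"delta_rot":[0,0,0],"grip":1},{"xyz":[-0.05,0,0],"delta_rot":[0,0,0],"grip":1},{"xyz":[-0.05,0,0],"delta_rot":[0,0,0],"grip":1},{"xyz":[0,0,0],"delta_rot":[0,0,0],"grip":1},{"xyz":[0,0,0],"delta_rot":[0,0,0],"grip":1}])

```text
time: 12.47
ee_pos: [0.5332, 0.1746, 0.0352]
eef_rot: [[-1.0, -0.013, -0.0], [-0.013, 1.0, -0.0], [0.0, -0.0, -1.0]]
ft_force: [-1.7, -4.3, 0.2]
gripper_width: 0.0296
```

```bash
python3 st.py
```

```text
[[-0.9999, -0.0127, -0.0004], [-0.0127, 0.9999, -0.0003], [0.0004, -0.0003, -1.0]] -3.128894757828598 [0.53316869 0.17463567 0.03519862] 0.029635046580079143 [-1.67868753 -4.30198294  0.20924217] [-1.73375958  0.55101093 -0.18088873] 12.4667
```

Request:
arm_command(targets=[{"xyz":[-0.05,-0.02,0],"delta_rot":[0,0,0],"grip":1},{"xyz":[-0.05,0,0],"delta_rot":[0,0,0],"grip":1},{"xyz":[-0.05,0,0],"delta_rot":[0,0,0],"grip":1},{"xyz":[0,0,0],"delta_rot":[0,0,0],"grip":1},{"xyz":[0,0,0],"delta_rot":[0,0,0],"grip":1}])

```text
time: 12.88
ee_pos: [0.5348, 0.1746, 0.0352]
eef_rot: [[-1.0, -0.013, -0.0], [-0.013, 1.0, -0.0], [0.0, -0.0, -1.0]]
ft_force: [-0.8, -4.7, -2.8]
gripper_width: 0.0294
```

```bash
python3 st.py
```

```text
[[-0.9999, -0.0128, -0.0], [-0.0128, 0.9999, -0.0001], [0.0, -0.0001, -1.0]] -3.1288301283675004 [0.53484064 0.17460834 0.0352416 ] 0.029407541688963246 [-0.80864429 -4.71065108 -2.78064796] [-1.67114552  0.14079575 -0.21623349] 12.8833
```

Request:
arm_command(targets=[{"xyz":[-0.03,-0.01,0.01],"delta_rot":[0,0,0],"grip":1},{"xyz":[-0.03,0,0],"delta_rot":[0,0,0],"grip":1},{"xyz":[-0.03,0,0],"delta_rot":[0,0,0],"grip":1},{"xyz":[0,0,0],"delta_rot":[0,0,0],"grip":1},{"xyz":[0,0,0],"delta_rot":[0,0,0],"grip":1}])

```text
time: 13.3
ee_pos: [0.5358, 0.1746, 0.0353]
eef_rot: [[-1.0, -0.013, 0.0], [-0.013, 1.0, 0.0], [-0.0, 0.0, -1.0]]
ft_force: [-0.1, -3.0, -1.7]
gripper_width: 0.0297
```

```bash
python3 st.py
```

```text
[[-0.9999, -0.0128, 0.0001], [-0.0128, 0.9999, 0.0001], [-0.0001, 0.0001, -1.0]] -3.12875241291587 [0.53576452 0.17459376 0.03525941] 0.029688757129164613 [-0.06347388 -3.01658129 -1.68821068] [-1.41688485  0.2661751  -0.09961287] 13.3
```

Request:
arm_command(targets=[{"xyz":[-0.03,0,0.01],"delta_rot":[0,0,0],"grip":1},{"xyz":[-0.03,0,0],"delta_rot":[0,0,0],"grip":1},{"xyz":[-0.03,0,0],"delta_rot":[0,0,0],"grip":1},{"xyz":[0,0,0],"delta_rot":[0,0,0],"grip":1},{"xyz":[0,0,0],"delta_rot":[0,0,0],"grip":1}])

```text
time: 13.72
ee_pos: [0.5367, 0.1746, 0.0352]
eef_rot: [[-1.0, -0.013, 0.0], [-0.013, 1.0, 0.0], [-0.0, 0.0, -1.0]]
ft_force: [-0.9, -3.6, -1.8]
gripper_width: 0.0299
```

```bash
python3 st.py
```

```text
[[-0.9999, -0.0128, 0.0001], [-0.0128, 0.9999, 0.0], [-0.0001, 0.0, -1.0]] -3.1287577802799786 [0.53665009 0.17457957 0.03518512] 0.029851107306768713 [-0.92942113 -3.59233138 -1.8459093 ] [-1.39832832  0.32629985 -0.15573205] 13.7167
```

Request:
arm_command(targets=[{"xyz":[-0.03,0,0],"delta_rot":[0,0,0],"grip":1},{"xyz":[-0.03,0,0],"delta_rot":[0,0,0],"grip":1},{"xyz":[-0.03,0,0],"delta_rot":[0,0,0],"grip":1},{"xyz":[0,0,0],"delta_rot":[0,0,0],"grip":1},{"xyz":[0,0,0],"delta_rot":[0,0,0],"grip":1}])

```text
time: 14.13
ee_pos: [0.5373, 0.1746, 0.0352]
eef_rot: [[-1.0, -0.013, -0.0], [-0.013, 1.0, -0.0], [0.0, -0.0, -1.0]]
ft_force: [-2.2, -3.1, 0.8]
gripper_width: 0.0296
```

```bash
python3 st.py
```

```text
[[-0.9999, -0.0128, -0.0002], [-0.0128, 0.9999, -0.0], [0.0002, -0.0, -1.0]] -3.1287541199798365 [0.53733303 0.17457205 0.03519827] 0.02956555618699391 [-2.15577421 -3.10730766  0.81278744] [-1.19644783  0.96742175 -0.15378244] 14.1333
```

Request:
arm_command(targets=[{"xyz":[-0.03,0,0],"delta_rot":[0,0,0],"grip":1},{"xyz":[-0.02,0,0],"delta_rot":[0,0,0],"grip":1},{"xyz":[0,0,0],"delta_rot":[0,0,0],"grip":1},{"xyz":[0,0,0],"delta_rot":[0,0,0],"grip":1}])

```text
time: 14.47
ee_pos: [0.5374, 0.1745, 0.0352]
eef_rot: [[-1.0, -0.013, -0.001], [-0.013, 1.0, -0.0], [0.001, -0.0, -1.0]]
ft_force: [-4.4, -2.6, 3.2]
gripper_width: 0.0297
```

```bash
python3 st.py
```

```text
[[-0.9999, -0.0127, -0.0009], [-0.0127, 0.9999, -0.0002], [0.0009, -0.0002, -1.0]] -3.1288475159895395 [0.53739474 0.17452366 0.03519625] 0.02969613384394289 [-4.39118623 -2.5834307   3.22851724] [-0.83271524  1.90365484 -0.11430453] 14.4667
```

Request:
arm_command(targets=[{"xyz":[-0.03,0,-0.01],"delta_rot":[0,0,0],"grip":1},{"xyz":[-0.03,0,0],"delta_rot":[0,0,0],"grip":1},{"xyz":[-0.02,0,0],"delta_rot":[0,0,0],"grip":1},{"xyz":[0,0,0],"delta_rot":[0,0,0],"grip":1},{"xyz":[0,0,0],"delta_rot":[0,0,0],"grip":1}])

```text
time: 14.88
ee_pos: [0.5375, 0.1745, 0.0352]
eef_rot: [[-1.0, -0.013, -0.002], [-0.013, 1.0, -0.0], [0.002, -0.0, -1.0]]
ft_force: [-8.5, -1.1, 4.2]
gripper_width: 0.0295
```

```bash
python3 st.py
```

```text
[[-0.9999, -0.0127, -0.0019], [-0.0127, 0.9999, -0.0004], [0.0019, -0.0004, -1.0]] -3.1288821264541764 [0.53746554 0.17450623 0.03521241] 0.029510907508925446 [-8.51751229 -1.08800563  4.24543806] [-0.2942673   3.08942041 -0.02435871] 14.8833
```

Request:
arm_command(targets=[{"xyz":[-0.03,0.01,-0.01],"delta_rot":[0,-0.002,0],"grip":1},{"xyz":[-0.03,0,0],"delta_rot":[0,-0.001,0],"grip":1},{"xyz":[-0.01,0,0],"delta_rot":[0,0,0],"grip":1},{"xyz":[0,0,0],"delta_rot":[0,0,0],"grip":1},{"xyz":[0,0,0],"delta_rot":[0,0,0],"grip":1}])

```text
time: 15.3
ee_pos: [0.5374, 0.1744, 0.0352]
eef_rot: [[-1.0, -0.013, -0.0], [-0.013, 1.0, -0.001], [0.0, -0.001, -1.0]]
ft_force: [-11.6, -0.2, 7.0]
gripper_width: 0.0296
```

```bash
python3 st.py
```

```text
[[-0.9999, -0.0125, -0.0001], [-0.0125, 0.9999, -0.0008], [0.0001, -0.0008, -1.0]] -3.129055287912354 [0.5374408  0.17443772 0.03518309] 0.02959182710375277 [-11.64766296  -0.21336397   6.95803773] [0.04107396 4.14687362 0.00818508] 15.3
```

Request:
arm_command(targets=[{"xyz":[0,0.02,-0.02],"delta_rot":[0,0,0],"grip":1},{"xyz":[-0.02,0.01,0],"delta_rot":[0,0,0],"grip":1},{"xyz":[0,0,0],"delta_rot":[0,0,0],"grip":1},{"xyz":[0,0,0],"delta_rot":[0,0,0],"grip":1},{"xyz":[0,0,0],"delta_rot":[0,0,0],"grip":1}])

```text
time: 15.72
ee_pos: [0.5375, 0.1745, 0.0352]
eef_rot: [[-1.0, -0.012, -0.001], [-0.012, 1.0, -0.001], [0.001, -0.001, -1.0]]
ft_force: [-12.0, -0.5, 5.0]
gripper_width: 0.0295
```

```bash
python3 st.py
```

```text
[[-0.9999, -0.0124, -0.0005], [-0.0124, 0.9999, -0.0012], [0.0005, -0.0012, -1.0]] -3.1291465268851533 [0.53746407 0.17448612 0.03522096] 0.029521155069063696 [-12.04439103  -0.50588661   4.95866689] [-0.24653265  4.04523897 -0.0238944 ] 15.7167
```

Request:
arm_command(targets=[{"xyz":[0,0.02,-0.01],"delta_rot":[0,0,0],"grip":1},{"xyz":[0,0.01,0],"delta_rot":[0,0,0],"grip":1},{"xyz":[0,0,0],"delta_rot":[0,0,0],"grip":1},{"xyz":[0,0,0],"delta_rot":[0,0,0],"grip":1},{"xyz":[0,0,0],"delta_rot":[0,0,0],"grip":1},{"xyz":[0,0,0],"delta_rot":[0,0,0],"grip":1},{"xyz":[0,0,0],"delta_rot":[0,0,0],"grip":1},{"xyz":[0,0,0],"delta_rot":[0,0,0],"grip":1}])

```text
time: 16.38
ee_pos: [0.5374, 0.1745, 0.0352]
eef_rot: [[-1.0, -0.012, -0.001], [-0.012, 1.0, -0.002], [0.001, -0.002, -1.0]]
ft_force: [-9.7, -1.8, 4.9]
gripper_width: 0.0298
```

```bash
python3 st.py; python3 - <<'E'
from h import *
cap('side','s3.png');cap('top','t3.png')
a=cv2.imread('pics/s3.png')[150:250,150:280];b=cv2.imread('pics/t3.png')[110:210,180:310]
cv2.imwrite('pics/c3.png',np.hstack([cv2.resize(i,(400,308),interpolation=cv2.INTER_CUBIC) for i in(a,b)]))
E
```

```text
[[-0.9999, -0.0124, -0.0007], [-0.0124, 0.9999, -0.0015], [0.0007, -0.0015, -1.0]] -3.129177004619436 [0.53744698 0.17450365 0.03519041] 0.029761459930468897 [-9.67246824 -1.83213033  4.94979467] [-0.78719578  3.61228584 -0.01618481] 16.3833
```

View pics/c3.png

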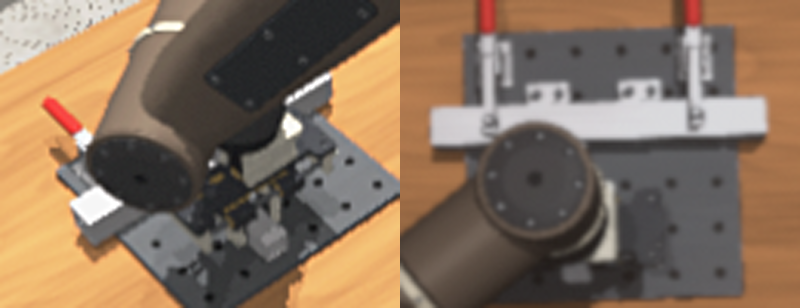

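The view shows the tube held flat on the plate, with its tail at (237,201) in the top picture. The front is hidden by the wrist. I'll push a little more for margin, then hold.

Request:
arm_command(targets=[{"xyz":[-0.03,0,-0.02],"delta_rot":[0,-0.001,0],"grip":1},{"xyz":[-0.03,0,0],"delta_rot":[0,0,0],"grip":1},{"xyz":[0,0,0],"delta_rot":[0,0,0],"grip":1},{"xyz":[0,0,0],"delta_rot":[0,0,0],"grip":1},{"xyz":[0,0,0],"delta_rot":[0,0,0],"grip":1},{"xyz":[0,0,0],"delta_rot":[0,0,0],"grip":1}])

```text
time: 16.98
ee_pos: [0.5375, 0.1745, 0.0352]
eef_rot: [[-1.0, -0.012, -0.001], [-0.012, 1.0, -0.002], [0.001, -0.002, -1.0]]
ft_force: [-12.6, -1.4, 4.6]
gripper_width: 0.0299
```

```bash
python3 st.py; python3 -c "
from h import *
q=np.array([.64235,.1762]);y=.0128
c,s=np.cos(y),np.sin(y)
for p in [(-.15,.015),(-.15,-.015)]: print(proj('top',[[q[0]+c*p[0]-s*p[1],q[1]+s*p[0]+c*p[1],.042]]))"
```

```text
[[-0.9999, -0.0123, -0.0006], [-0.0123, 0.9999, -0.0017], [0.0006, -0.0017, -1.0]] -3.1293264185769574 [0.53748316 0.17447751 0.03520627] 0.0298646571035733 [-12.56205769  -1.41967981   4.62981191] [-0.30956201  4.44385474  0.02097567] 16.9833
[[231.98307207 200.57755267]]
[[241.06013805 200.26916541]]
```

The tail's expected place is (236.5, 200.4), which matches the picture. Now the hold.

Request:
arm_command(targets=[{"xyz":[0,0,0],"delta_rot":[0,0,0],"grip":1},{"xyz":[0,0,0],"delta_rot":[0,0,0],"grip":1},{"xyz":[0,0,0],"delta_rot":[0,0,0],"grip":1},{"xyz":[0,0,0],"delta_rot":[0,0,0],"grip":1},{"xyz":[0,0,0],"delta_rot":[0,0,0],"grip":1},{"xyz":[0,0,0],"delta_rot":[0,0,0],"grip":1},{"xyz":[0,0,0],"delta_rot":[0,0,0],"grip":1},{"xyz":[0,0,0],"delta_rot":[0,0,0],"grip":1}])

```text
time: 17.65
ee_pos: [0.5375, 0.1745, 0.0352]
eef_rot: [[-1.0, -0.012, -0.001], [-0.012, 1.0, -0.002], [0.001, -0.002, -1.0]]
ft_force: [-12.3, -1.4, 4.4]
gripper_width: 0.0296
```

Request:
arm_command(targets=[{"xyz":[0,0,0],"delta_rot":[0,0,0],"grip":1},{"xyz":[0,0,0],"delta_rot":[0,0,0],"grip":1},{"xyz":[0,0,0],"delta_rot":[0,0,0],"grip":1},{"xyz":[0,0,0],"delta_rot":[0,0,0],"grip":1},{"xyz":[0,0,0],"delta_rot":[0,0,0],"grip":1},{"xyz":[0,0,0],"delta_rot":[0,0,0],"grip":1},{"xyz":[0,0,0],"delta_rot":[0,0,0],"grip":1},{"xyz":[0,0,0],"delta_rot":[0,0,0],"grip":1}])

```text
time: 18.32
ee_pos: [0.5375, 0.1745, 0.0352]
eef_rot: [[-1.0, -0.012, -0.001], [-0.012, 1.0, -0.002], [0.001, -0.002, -1.0]]
ft_force: [-13.3, -0.0, 4.0]
gripper_width: 0.0293
```

Request:
arm_command(targets=[{"xyz":[0,0,0],"delta_rot":[0,0,0],"grip":1},{"xyz":[0,0,0],"delta_rot":[0,0,0],"grip":1},{"xyz":[0,0,0],"delta_rot":[0,0,0],"grip":1},{"xyz":[0,0,0],"delta_rot":[0,0,0],"grip":1},{"xyz":[0,0,0],"delta_rot":[0,0,0],"grip":1},{"xyz":[0,0,0],"delta_rot":[0,0,0],"grip":1},{"xyz":[0,0,0],"delta_rot":[0,0,0],"grip":1},{"xyz":[0,0,0],"delta_rot":[0,0,0],"grip":1}])

```text
time: 18.98
ee_pos: [0.5375, 0.1745, 0.0352]
eef_rot: [[-1.0, -0.012, -0.001], [-0.012, 1.0, -0.002], [0.001, -0.002, -1.0]]
ft_force: [-12.1, -1.6, 4.5]
gripper_width: 0.0299
```

Request:
arm_command(targets=[{"xyz":[0,0,0],"delta_rot":[0,0,0],"grip":1},{"xyz":[0,0,0],"delta_rot":[0,0,0],"grip":1},{"xyz":[0,0,0],"delta_rot":[0,0,0],"grip":1},{"xyz":[0,0,0],"delta_rot":[0,0,0],"grip":1},{"xyz":[0,0,0],"delta_rot":[0,0,0],"grip":1},{"xyz":[0,0,0],"delta_rot":[0,0,0],"grip":1},{"xyz":[0,0,0],"delta_rot":[0,0,0],"grip":1},{"xyz":[0,0,0],"delta_rot":[0,0,0],"grip":1}])

```text
time: 19.65
ee_pos: [0.5375, 0.1745, 0.0352]
eef_rot: [[-1.0, -0.012, -0.001], [-0.012, 1.0, -0.002], [0.001, -0.002, -1.0]]
ft_force: [-12.0, -0.2, 5.0]
gripper_width: 0.0297
```

```bash
python3 st.py
```

```text
[[-0.9999, -0.0123, -0.0006], [-0.0123, 0.9999, -0.0017], [0.0006, -0.0017, -1.0]] -3.12931163816429 [0.53748156 0.17448977 0.03521945] 0.029731200929932516 [-11.95980922  -0.19890637   5.01402628] [-0.28057581  4.48850387 -0.04268886] 19.65
```

```bash
python3 -c "
from h import *
a=cv2.imread('pics/t0.png',0);b=cv2.imread('pics/t3.png',0)
for n,(x,y,w,h) in dict(angle=(380,145,26,40),flat=(338,178,22,45),grinder=(80,150,65,85)).items():
    r=cv2.matchTemplate(b[y-6:y+h+6,x-6:x+w+6],a[y:y+h,x:x+w],cv2.TM_CCOEFF_NORMED);m=cv2.minMaxLoc(r);print(n,m[1],m[3])
job_done()"
```

```text
angle 0.9998496174812317 (6, 6)
flat 0.9998363256454468 (6, 6)
grinder 0.9824262857437134 (6, 6)
the job is handed in; nothing more can be done
```

The grey square tube is lying flat on the plate, against the stop bar and butted against the rail. I handed the job in at about 19.7 s with the arm still gripping and pushing it.

- **Push:** the wrist force towards the rail was 12–13 N in all five readings over the last 2.7 s. About 5 N of tool weight rests on the tube, so I estimate at least 9–11 N reaches the rail after friction.
- **Position:** the tail of the tube shows at (237, 201) in the top picture, against an expected (236.5, 200.4). Contact with the stop bar came about 1.8 mm beyond where the images put it, and with the rail about 0.9 mm beyond, both within the camera calibration error.
- **Squareness:** the tool is within about 0.1° of the fixture's measured direction. The wrist hides the joint from both cameras, so I judged the fit at the rail from force and position only.
- **Stop bar:** the sideways force had dropped to 0–1.6 N by the end, and the tube may have eased off by about 0.1 mm.
- **Other pieces:** the angle iron, flat bar and grinder show no shift between the first picture and the one taken just before the final hold. I did not compare the pink and turquoise look-alikes, but the arm went nowhere near touching them.

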